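# Load the medal die and fit the right socket to its clamp nut

## Robot

A 7-joint arm with a two-finger parallel gripper is mounted at the origin on the work surface. World frame = base frame: x ahead of the robot, y to its left, z up, the work surface at z = 0. Lengths are in m, angles in degrees, forces in N, time in s.
With the tool pointing down it reaches from about 0.425 to 1.025 m from the base axis. Payload 9.4 kg.
Tool frame: the origin (TCP) lies at the centre of the arm's flange, where the gripper is bolted on; the fingertips stand 173 mm ahead of it and the grasp point (between the pads) lies 155 mm ahead of it (grip_depth is the distance from the TCP to the grasp point, in m); z points along the fingers, y is the line along which they close (so a half turn about z gives the same grasp; the last joint's range is limited). The gripper opens to 85 mm and grips with 20 to 120 N. Pads are 22 mm wide; open, the fingers measure 114 mm over their backs; the gripper's body (76 mm by 85 mm) begins 54 mm behind the grasp point. The pads swing forward as they close: fully open they stand 13 mm farther back than shut.
Start: joints at [-67.878, 34.337, -0.143, 91.639, 0.103, 54.024, -4.572], TCP at [0.324, 0.649, 0.405] pointing down, gripper open.
Joint ranges: [-147.43, 147.43], [-19.82, 112.94], [-74.19, 73.91], [6.32, 146.72], [-59.91, 239.91], [6.04, 106.73], [-150.56, 150.56]. Speed limits (degrees/s): [127.2, 127.2, 172.46, 172.46, 180, 180, 180].

## Interface

Orientations are given as a 3x3 rotation matrix whose columns are the frame's x, y, z axes.
In Python, from bench import goto, move_linear, move_j, gripper_to, dwell, inverse_kinematics, state, camera, MotionError, hand_in, regions_of, grip_depth gives the robot as it stands. Calls block until the motion is done:
- goto(position, orientation): joint-space move of the TCP to a pose.
- move_linear(position, frame=None, speed=0.15, threshold=None): straight line of the TCP; frame=None keeps the orientation; speed is the mean speed in m/s. With threshold (N) it stops when the force on the tool has changed by that much, and returns True; else False.
- move_j(angles): joint-space move.
- gripper_to(opening, newtons=None): finger opening in m; newtons is the grip in N (None keeps the last); returns when the fingers have stopped.
- dwell(seconds).
- inverse_kinematics(position, orientation): joint angles nearest the present ones, or None.
- state(): the state.
- camera(name): name is "scene" or "top" or "wrist"; returns a dict with "pixels" (480x640x3 uint8, red, green, blue), "fovy" (degrees; the focal length in pixels is half the picture's height over the tangent of half this angle, whatever the lens; pixels are square), "cx", "cy" (the principal point, pixels), "R" (3x3) and "t" (3): a world point X has camera coordinates R X + t. Camera axes: x right, y down, z forward; pixel columns grow to the right and rows downward; lengths in m; the calibration is good to about 2 mm. A picture is of the moment at which its call begins. There is no depth.
A pose or a line that the arm cannot do raises MotionError and nothing moves.
- hand_in(): hands the job in; it is judged then, once.
Trained networks look in the newest picture that a camera, given by its name, has taken for a name from the list of things; names that differ only in an ending like _2 or _b are one class to them, and where a whole thing is asked for, a point or a joint stands for the part that bears it (a point fixed in the world has none). Each returns a list of dicts, best first, with "confidence" (0 to 1); they miss things now and then, are a little off and sometimes report something else, mostly with a low value. They report only what shows in the picture. A call takes as long as a camera call.
- regions_of(camera, query): "pixels" (480x640 bool, what is visible of it) and "position" ([column, row] in pixels, amid what is visible of it).
The state is a dict: "clock": time; "joint_pos": joint angles; "joint_vel": joint speeds; "joint_efforts": joint torques, N m; "position": TCP position; "eef_rot": TCP orientation; "ft_force": force on the tool from outside, world axes, zero at the start; "wrist_torque": the same for the moment, N m; "finger_gap": finger opening in m; "grasp_force": force on a finger pad.
Only numpy, scipy, OpenCV 4.12 (cv2) and the standard library are available. Lean on these libraries where they do the work, as an engineer would, in place of code of your own. Each camera call takes 0.05 s, during which the arm holds its last target. There are 200 camera calls.

## Task

Lay the round brass blank fully home in the die with the round cavity. Then find which of the three sockets on the green mat fits the clamp nut of that same die, push that socket fully down onto the nut, and finish still gripping it there, seated and upright, ready to tighten. The other two sockets must end up standing on the mat, and everything else stays where it is.

Things in the scene. Friction and masses are not known exactly. Their poses are not given: they have to be found in the camera images.
- mat: green cutting mat lying on the bench, 240 (x) x 320 (y) x 3 mm, fixed; the sockets, the blanks and the adapter stand or lie on it. Origin: centre of its underside, so its top is 3 mm above the origin
- blank_round: round brass medal blank, plain disc 44 mm across and 6 mm thick, 77 g, lying flat on the mat. Origin: centre of its underside
- round_cavity (a point): centre of the floor of the round cavity, 46 mm across, 5 mm deep, rim bevelled 1.5 mm; axes parallel to the die's. The tops of all three dies and all three clamps are level, 5 mm above this point; a blank fully home stands 1 mm proud
- round_nut (a point): centre of the seat under the nut that holds the round die, 82 mm behind the cavity's centre: the floor of a counterbore 8 mm deep in the level top of the grey clamp. Nut 12 mm tall, so 4 mm above the clamp's top, its stud 5 mm more; 17, 22 or 27 mm across flats (not told, varies). Axes parallel to the die's; two of the nut's six flats face +x and -x within 3 degrees; it does not turn
- die_round: steel die block 90 (x) x 82 (y) x 25 mm with the round cavity in its top, one of three alike (round, square, oblong cavity) side by side 95 mm apart on a steel plate 15 mm thick; each has a clamp behind it with a nut of its own size; all fixed. Which of the three places it has varies. Origin: centre of its underside; x points away from the robot, towards its clamp
- socket17: loose steel socket for 17 mm nuts, round outside, 24 mm in diameter, 50 mm tall, 90 g (all masses vary somewhat), standing mouth down on the mat; hexagonal mouth 18.2 mm across flats, 24 mm deep, two of its flats face the body's +x and -x. Origin: centre of the mouth's face (its underside). The three stand in a row in any order
- socket22: loose steel socket for 22 mm nuts, round outside, 30 mm in diameter, 50 mm tall, 140 g (all masses vary somewhat), standing mouth down on the mat; hexagonal mouth 23.2 mm across flats, 24 mm deep, two of its flats face the body's +x and -x. Origin: centre of the mouth's face (its underside). The three stand in a row in any order
- socket27: loose steel socket for 27 mm nuts, round outside, 37 mm in diameter, 50 mm tall, 200 g (all masses vary somewhat), standing mouth down on the mat; hexagonal mouth 28.2 mm across flats, 24 mm deep, two of its flats face the body's +x and -x. Origin: centre of the mouth's face (its underside). The three stand in a row in any order
- round_clamp (a point): centre of the clamp's top at the mouth of the counterbore round that nut, 8 mm above the seat. Counterbore 27.5 / 34 / 41 mm across for a 17 / 22 / 27 mm nut, so a socket too large stops on the clamp's top with its mouth at this point, one too small stops on the nut's top, mouth 4 mm above this point, and the right one goes down to the seat, mouth 8 mm below it
- blank_square: square brass blank 38 x 38 x 6 mm, loose on the mat; bystander. Origin: centre of its underside
- adapter: small steel drive adapter, 22 mm in diameter, 34 mm tall, standing on the mat; bystander. Origin: centre of its underside
- ratchet: ratchet handle about 240 mm long, black grip, lying on the bench beyond the mat and the dies; bystander. Origin: on the bench under its shaft; x towards the head
- hammer: hammer lying on the bench at the right, 260 mm long; bystander. Origin: under its middle
- jar: amber glass jar with steel lid, 64 mm across, 75 mm tall, beyond the dies; bystander. Origin: centre of its underside
- brush: brush lying on the bench at the left; bystander. Origin: under its middle
- pot: white ceramic cup 72 mm across, 85 mm tall, beyond the mat; bystander. Origin: centre of its underside

How it is judged (in metres and radians):
On the way, in this order (a step that is already met when the one before it is completed fails the run):
1. the round blank lies flat in the round cavity, let go (horizontal distance between blank_round and round_cavity below 0.003 m and z of blank_round in the frame of round_cavity below 0.002 m and angle between blank_round's own z axis and vertical below 0.06 rad and contact force between the fingers and blank_round below 0.1 N), for 0.2 s.
2. a socket is gripped and fully seated on the nut of the round die (((horizontal distance between socket17 and round_nut below 0.003 m and z of socket17 in the frame of round_nut below 0.003 m and angle between socket17's own z axis and vertical below 0.08 rad and contact force between the fingers and socket17 above 3 N) or (horizontal distance between socket22 and round_nut below 0.003 m and z of socket22 in the frame of round_nut below 0.003 m and angle between socket22's own z axis and vertical below 0.08 rad and contact force between the fingers and socket22 above 3 N) or (horizontal distance between socket27 and round_nut below 0.003 m and z of socket27 in the frame of round_nut below 0.003 m and angle between socket27's own z axis and vertical below 0.08 rad and contact force between the fingers and socket27 above 3 N))), for 0.2 s.
At the end, for the whole second after the job is handed in: Round blank flat on the round cavity's floor (centre within 3 mm, underside within 2 mm). One socket down on the round die's nut (mouth within 3 mm of the seat, axis within 3 mm, tilt < 0.08 rad), gripped with over 3 N. The other two stand upright at rest on the mat (horizontal distance between blank_round and round_cavity below 0.003 m and z of blank_round in the frame of round_cavity below 0.002 m and angle between blank_round's own z axis and vertical below 0.06 rad and ((horizontal distance between socket17 and round_nut below 0.003 m and z of socket17 in the frame of round_nut below 0.003 m and angle between each of socket17, socket22, socket27's own z axis and vertical below 0.08 rad and contact force between the fingers and socket17 above 3 N and height (world z) of each of socket22, socket27 below 0.006 m and x of socket22 in the frame of mat between -0.12 and 0.12 m and y of socket22 in the frame of mat between -0.16 and 0.16 m and linear speed of each of socket22, socket27 below 0.02 m/s and x of socket27 in the frame of mat between -0.12 and 0.12 m and y of socket27 in the frame of mat between -0.16 and 0.16 m) or (horizontal distance between socket22 and round_nut below 0.003 m and z of socket22 in the frame of round_nut below 0.003 m and angle between each of socket22, socket17, socket27's own z axis and vertical below 0.08 rad and contact force between the fingers and socket22 above 3 N and height (world z) of each of socket17, socket27 below 0.006 m and x of socket17 in the frame of mat between -0.12 and 0.12 m and y of socket17 in the frame of mat between -0.16 and 0.16 m and linear speed of each of socket17, socket27 below 0.02 m/s and x of socket27 in the frame of mat between -0.12 and 0.12 m and y of socket27 in the frame of mat between -0.16 and 0.16 m) or (horizontal distance between socket27 and round_nut below 0.003 m and z of socket27 in the frame of round_nut below 0.003 m and angle between each of socket27, socket17, socket22's own z axis and vertical below 0.08 rad and contact force between the fingers and socket27 above 3 N and height (world z) of each of socket17, socket22 below 0.006 m and x of socket17 in the frame of mat between -0.12 and 0.12 m and y of socket17 in the frame of mat between -0.16 and 0.16 m and linear speed of each of socket17, socket22 below 0.02 m/s and x of socket22 in the frame of mat between -0.12 and 0.12 m and y of socket22 in the frame of mat between -0.16 and 0.16 m))); the arm keeps its last pose, push and grip.
It fails at once if a bystander (square blank, adapter, ratchet, hammer, jar, brush or cup) is knocked away, over 3 cm (distance of any of blank_square, adapter, ratchet, hammer, jar, brush, pot from where it was at the start of the episode above 0.03 m).
It also fails if it takes over 72 s, if anything falls off the work surface, if the arm or the gripper's body presses on something with over 40 N, if the wrist force passes 120 N, or if a joint passes its speed limit or range.

## Working session

There is one attempt and no reset: what is moved stays moved. The work goes in short steps, each a Python script; the robot and the scene stay as the last script left them, time stands still between calls to the robot, and variables do not carry over. Pictures are saved under pics/ and viewed, at most 11 in all, crops included, and the job is handed in when it is done.

```bash
mkdir -p pics; ls; cat > h.py <<'E'
import numpy as np, cv2
from bench import *
def ray(c,px):
    f=240/np.tan(np.radians(c["fovy"])/2); R=np.array(c["R"]); t=np.array(c["t"])
    d=R.T@np.array([(px[0]-c["cx"])/f,(px[1]-c["cy"])/f,1]); return -R.T@t,d
def at(c,px,z):
    o,d=ray(c,px); return o+d*(z-o[2])/d[2]
def proj(c,X):
    f=240/np.tan(np.radians(c["fovy"])/2); p=np.array(c["R"])@np.array(X)+np.array(c["t"]); return np.array([c["cx"]+f*p[0]/p[2],c["cy"]+f*p[1]/p[2]])
def save(c,n): cv2.imwrite("pics/"+n,np.ascontiguousarray(c["pixels"][:,:,::-1]))
def down(a):
    # tool z down, tool x at yaw a (deg); y = z x x
    a=np.radians(a); x=np.array([np.cos(a),np.sin(a),0]); z=np.array([0,0,-1.]); return np.column_stack([x,np.cross(z,x),z])
E
python3 - <<'E'
from h import *
for n in ("top","scene"):
    c=camera(n); save(c,n+"0.png"); R=np.array(c["R"]);print(n,c["fovy"],c["cx"],c["cy"],-R.T@c["t"])
    for q in "mat blank_round die_round socket17 socket22 socket27 blank_square adapter round_nut round_cavity jar pot ratchet".split():
        r=regions_of(n,q)
        print(q,[(round(x["confidence"],2),np.round(x["position"],1).tolist(),int(x["pixels"].sum()),np.round(at(c,x["position"],.05 if 'sock' in q else .04 if 'die' in q or 'round_' in q else .009),4)[:2].tolist()) for x in r[:3]])
s=state();print(s["eef_rot"],s["ft_force"],s["clock"],grip_depth)
E
```

```text
pics
top 45.807021123568724 316.14815916003977 235.4564929510735 [ 0.26817197 -0.01451201  1.7064603 ]
mat [(0.95, [375.3, 261.5], 7930, [0.514, -0.2049]), (0.67, [342.7, 246.7], 70, [0.5597, -0.107])]
blank_round []
die_round [(0.91, [216.3, 272.4], 855, [0.4789, 0.2683]), (0.53, [239.6, 180.6], 445, [0.7594, 0.2056]), (0.21, [375.6, 259.5], 7564, [0.5155, -0.2024])]
socket17 [(0.65, [344.5, 245.7], 111, [0.5556, -0.1102]), (0.46, [373.8, 242.8], 125, [0.5641, -0.1972])]
socket22 [(0.65, [344.5, 245.7], 111, [0.5556, -0.1102]), (0.46, [373.8, 242.8], 125, [0.5641, -0.1972])]
socket27 [(0.65, [344.5, 245.7], 111, [0.5556, -0.1102]), (0.46, [373.8, 242.8], 125, [0.5641, -0.1972])]
blank_square [(0.74, [374.1, 244.5], 171, [0.5661, -0.2025]), (0.48, [405.4, 275.1], 130, [0.4724, -0.2944])]
adapter [(0.43, [378.0, 276.9], 45, [0.4673, -0.2118])]
round_nut [(0.65, [217.0, 277.0], 890, [0.4652, 0.2659])]
round_cavity [(0.67, [217.8, 271.9], 901, [0.4803, 0.264])]
jar [(0.95, [244.0, 181.9], 428, [0.7643, 0.196])]
pot [(0.76, [391.6, 179.6], 488, [0.7705, -0.2617])]
ratchet [(0.72, [316.7,
[... 952 characters left out ...]
 116, [0.4626, -0.2067]), (0.24, [170.2, 371.9], 1914, [0.4673, -0.4927])]
round_nut [(0.66, [337.4, 182.2], 606, [0.482, 0.2498]), (0.34, [229.0, 315.4], 220, [0.5023, -0.3225])]
round_cavity [(0.69, [339.5, 180.2], 583, [0.4829, 0.2618])]
jar [(0.81, [413.2, 224.1], 607, [0.7407, 0.2231]), (0.74, [341.2, 335.2], 1269, [0.7424, -0.2214])]
pot [(0.93, [339.0, 334.2], 1249, [0.7367, -0.2214]), (0.65, [338.8, 178.9], 587, [0.46, 0.3036])]
ratchet [(0.78, [374.6, 276.7], 662, [0.7316, -0.0162])]
[[-8.94839510e-01  4.46388003e-01  3.16098304e-05]
 [ 4.46388001e-01  8.94839510e-01 -6.74373042e-05]
 [-5.83889287e-05 -4.62353153e-05 -9.99999997e-01]] [-0.46169841  0.25828079 -0.21252786] 1.4 0.1547
```

```bash
python3 -c "
import cv2
a=cv2.imread('pics/top0.png')[150:310,170:440];cv2.imwrite('pics/top0c.png',cv2.resize(a,(800,474),interpolation=cv2.INTER_CUBIC))
a=cv2.imread('pics/scene0.png')[140:380,180:480];cv2.imwrite('pics/scene0c.png',cv2.resize(a,(750,600),interpolation=cv2.INTER_CUBIC))"
```

```text
(no output)
```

View pics/top0c.png

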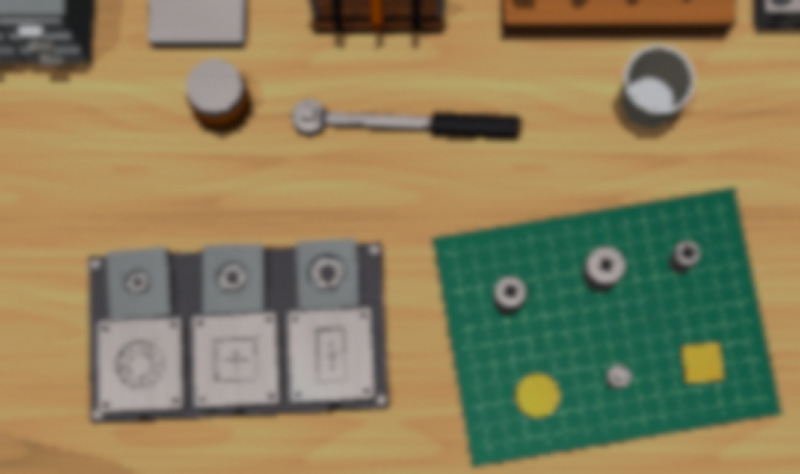

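View pics/scene0c.png

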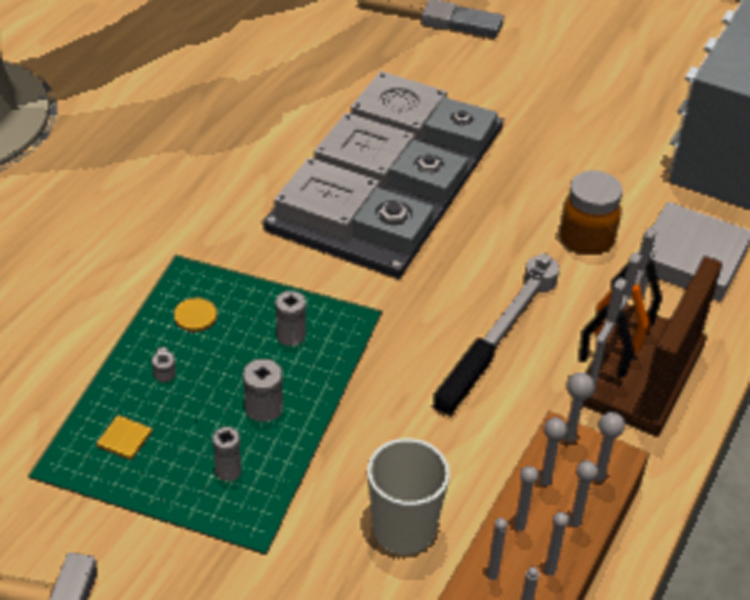

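The pictures show the round die leftmost at top px (217,272) with its nut at ~(216,245), which looks like the smallest of the three nuts. The sockets from left to right look like 22, 27 and 17 at top px ~(342,249), (374,240), (402,236). The round blank is at (352,284).

Next I look closer with the wrist camera.

```bash
python3 - <<'E'
from h import *
c=camera("top"); hsv=cv2.cvtColor(np.ascontiguousarray(c["pixels"]),cv2.COLOR_RGB2HSV)
m=((hsv[...,0]>15)&(hsv[...,0]<35)&(hsv[...,1]>170)&(hsv[...,2]>120)).astype(np.uint8); m[:, :320]=0; m[:225]=0; m[310:]=0; m[:,430:]=0
n,l,st,ce=cv2.connectedComponentsWithStats(m)
for i in range(1,n):
    if st[i,4]>40: print(st[i],ce[i],at(c,ce[i],.009))
for nm,p,z in [("die",(217.2,272.5),.04),("nut",(216.2,245.2),.044),("s_l",(342,249),.05),("s_m",(374.2,239.5),.05),("s_r",(401.6,235.5),.05)]: print(nm,at(c,p,z))
b=at(c,(351.6,283.7),.009); 
goto([b[0],b[1],.40],down(90)); w=camera("wrist"); save(w,"w1.png")
print("blank",proj(w,b),-np.array(w["R"]).T@w["t"],np.array(w["R"]).tolist(),w["fovy"])
d=at(c,(217,262),.04)
goto([d[0],d[1],.40],down(90)); w=camera("wrist"); save(w,"w2.png"); print(-np.array(w["R"]).T@w["t"],state()["clock"],state()["joint_pos"])
cv2.imwrite("pics/w12.png",cv2.resize(np.hstack([cv2.imread("pics/w1.png"),cv2.imread("pics/w2.png")]),(800,300)))
E
```

```text
[401 267  12  11 113] [406.71681416 272.14159292] [ 0.481375   -0.29866101  0.009     ]
[345 278  12  11 104] [350.92307692 282.92307692] [ 0.44952684 -0.13020148  0.009     ]
die [0.47855105 0.26567662 0.04      ]
nut [0.55953313 0.27027071 0.044     ]
s_l [ 0.54577225 -0.10263893  0.05      ]
s_m [ 0.57400768 -0.1985954   0.05      ]
s_r [ 0.58581688 -0.280381    0.05      ]
blank [319.41730341 215.67219845] [ 0.44775765 -0.05701417  0.36935504] [[0.9999972775497405, 0.002093460930365631, 0.0010306863942953848], [0.0017061937932736642, -0.9573148004942985, 0.28904231810810044], [0.0015917901401087016, -0.28903977265403735, -0.957315766102416]] 69.40029752666791
[0.51053728 0.3400884  0.36955544] 5.8333 [-52.6113664   26.36995456  27.95685168 113.13126411 -17.23665933
  44.52921839 -14.85323768]
```

View pics/w12.png

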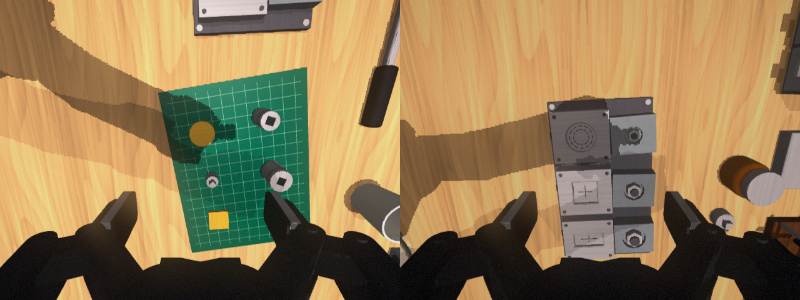

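The wrist view shows the blank at (323,213) in the left picture, and the cavity at (290,218) and nut at (376,215) in the right one. Closer views next.

```bash
python3 - <<'E'
from h import *
import pickle
T={}
for nm,p in [("die",(.52,.30)),("blank",(.449,-.10)),("sock",(.585,-.24))]:
    goto([p[0],p[1],.29],down(90)); w=camera("wrist"); save(w,nm+".png"); T[nm]=w
    for q in ["blank_round","socket17","adapter","round_nut","round_cavity"]:
        r=regions_of("wrist",q)
        print(nm,q,[(round(x["confidence"],2),np.round(x["position"]).tolist(),int(x["pixels"].sum())) for x in r[:2]])
        T[nm,q]=r
pickle.dump(T,open("T.pkl","wb"))
w=T["blank"];hsv=cv2.cvtColor(np.ascontiguousarray(w["pixels"]),cv2.COLOR_RGB2HSV)
m=((hsv[...,0]>15)&(hsv[...,0]<35)&(hsv[...,1]>150)).astype(np.uint8);n,l,st,ce=cv2.connectedComponentsWithStats(m)
for i in range(1,n):
    if st[i,4]>1000: print(st[i],ce[i],at(w,ce[i],.009))
print(state()["clock"])
cv2.imwrite("pics/d2.png",cv2.resize(T["die"]["pixels"][60:360,130:530,::-1],(800,600),interpolation=cv2.INTER_CUBIC))
cv2.imwrite("pics/bs.png",cv2.resize(np.hstack([T["blank"]["pixels"][60:360,170:470,::-1],T["sock"]["pixels"][60:360,170:470,::-1]]),(800,400),interpolation=cv2.INTER_CUBIC))
E
```

```text
die blank_round []
die socket17 []
die adapter []
die round_nut [(0.57, [267.0, 289.0], 14499)]
die round_cavity [(0.62, [267.0, 288.0], 14506)]
blank blank_round [(0.77, [320.0, 282.0], 2343)]
blank socket17 [(0.63, [466.0, 260.0], 2860), (0.45, [505.0, 472.0], 157)]
blank adapter [(0.82, [342.0, 379.0], 897), (0.44, [634.0, 409.0], 205)]
blank round_nut []
blank round_cavity []
sock blank_round [(0.4, [190.0, 304.0], 1121)]
sock socket17 [(0.84, [326.0, 307.0], 1720), (0.79, [306.0, 196.0], 3054)]
sock adapter [(0.94, [156.0, 214.0], 1121), (0.2, [550.0, 31.0], 3305)]
sock round_nut []
sock round_cavity [(0.69, [262.0, 30.0], 3325)]
[ 294  256   56   53 2316] [321.14464594 281.9671848 ] [ 0.45089636 -0.12938387  0.009     ]
9.575
```

View pics/d2.png

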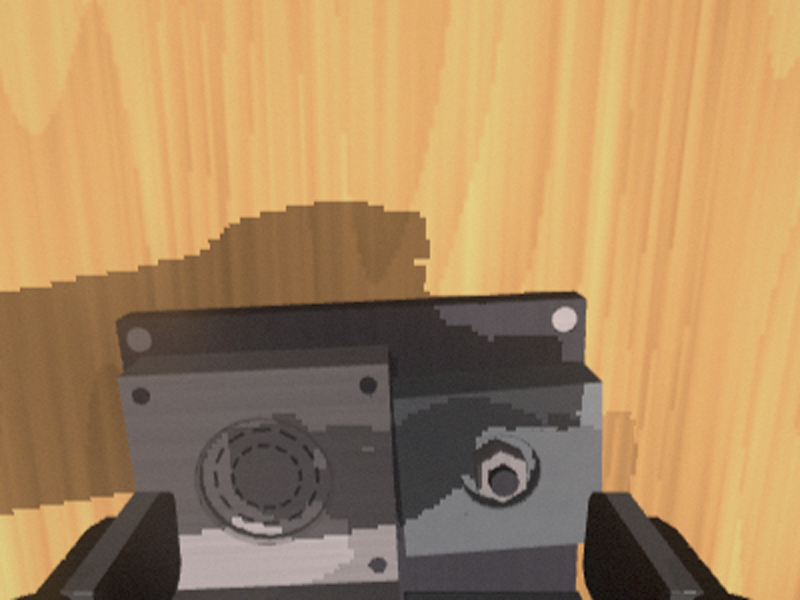

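View pics/bs.png

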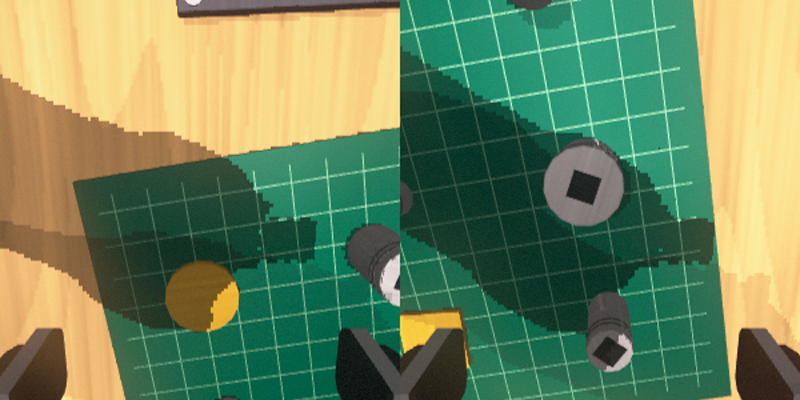

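```bash
python3 - <<'E'
from h import *
import pickle
T=pickle.load(open("T.pkl","rb"))
w=T["die"]; C=at(w,(262,300),.04); N=at(w,(380.5,295.5),.04); d=N-C
print("cav",C,"nut",N,np.linalg.norm(d),np.degrees(np.arctan2(d[1],d[0])))
th=np.linspace(0,2*np.pi,72)
im=np.ascontiguousarray(w["pixels"][:,:,::-1])
big=cv2.resize(im,None,fx=3,fy=3,interpolation=cv2.INTER_CUBIC)
for P,r in((C,.0245),(N,.01375)):
    for a in th:
        q=proj(w,P+[r*np.cos(a),r*np.sin(a),0]); cv2.circle(big,tuple(int(v) for v in q*3+1),1,(0,0,255),-1)
A=big[230*3:360*3,210*3:410*3]
w=T["sock"]; S=at(w,(327.5,323),.053); print("s17",S)
im=np.ascontiguousarray(w["pixels"][:,:,::-1]);big=cv2.resize(im,None,fx=8,fy=8,interpolation=cv2.INTER_NEAREST)
for a in th:
    q=proj(w,S+[.012*np.cos(a),.012*np.sin(a),0]); cv2.circle(big,tuple(int(v) for v in q*8+4),1,(0,0,255),-1)
B=big[296*8:345*8,302*8:351*8]
B=cv2.resize(B,(390,390)); A=cv2.resize(A,(400,260)); A=cv2.copyMakeBorder(A,0,130,0,0,cv2.BORDER_CONSTANT)
cv2.imwrite("pics/chk.png",np.hstack([A,B]))
E
```

```text
cav [0.48035003 0.26755517 0.04      ] nut [0.56257733 0.270849   0.04      ] 0.08229323757379584 2.2939088265588934
s17 [ 0.58923639 -0.28016462  0.053     ]
```

View pics/chk.png

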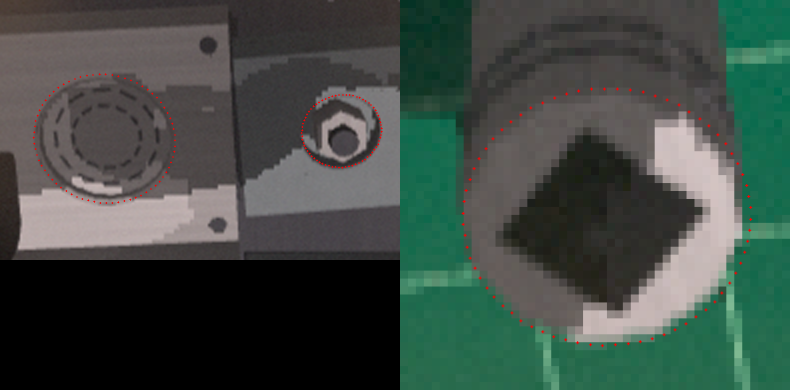

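Overlays fit: the cavity–nut distance is 82.3 mm against the given 82, yaw is 2.3°, and a 27.5 mm counterbore means a 17 mm nut. The right-hand socket is socket17, with its drive square at about 54° mod 90. Now I grip the blank.

```bash
python3 - <<'E'
from h import *
R=down(92.3); b=np.array([.4507,-.1295])
goto([*b,.23],R); gripper_to(.054,40)
move_linear([*b,.195],speed=.1)
hit=move_linear([*b,.170],speed=.025,threshold=4); z=state()["position"][2]; print(hit,z)
move_linear([*b,z+.004],speed=.03); gripper_to(.03,40); s=state(); print(s["finger_gap"],s["grasp_force"],s["position"])
move_linear([*b,.26],speed=.12); s=state(); print(s["finger_gap"],s["grasp_force"],s["ft_force"],s["clock"])
w=camera("wrist"); save(w,"g1.png"); cv2.imwrite("pics/g1c.png",w["pixels"][230:480,120:520,::-1])
E
```

```text
Traceback (most recent call last):
bench.MotionError: the arm cannot follow that straight line within its joint ranges
```

```bash
python3 - <<'E'
from h import *
b=[.4507,-.1295]; print(np.round(state()["joint_pos"],1),state()["position"])
for yaw in (92.3,-87.7,62,122,32,152,0,180):
  for z in (.19,.18,.175,.17):
    q=inverse_kinematics([*b,z],down(yaw)); print(yaw,z,None if q is None else np.round(q,1))
E
```

```text
[  5.8  39.2   4.8 133.6 -22.4   7.9  34.1] [ 0.4505731  -0.12964101  0.19484834]
92.3 0.19 [  6.1  39.8   4.3 133.7 -22.8   7.2  34.4]
92.3 0.18 [  2.7  41.4   9.4 134.  -51.7   7.9  63.6]
92.3 0.175 [  2.8  42.1   9.2 134.1 -55.7   7.5  67.5]
92.3 0.17 [ 16.6  42.1 -10.9 133.3  55.1   8.9 -43.9]
-87.7 0.19 [ 24.4  40.8 -22.1 132.5  58.8  16.7 131.9]
-87.7 0.18 [ 22.2  41.6 -19.  132.8  60.5  14.4 130.3]
-87.7 0.175 [ 21.1  42.  -17.3 132.9  61.4  13.1 129.5]
-87.7 0.17 [ 19.8  42.4 -15.5 133.1  62.3  11.7 128.8]
62 0.19 [  3.9  40.    7.5 133.8 -37.2   8.   18.7]
62 0.18 [  4.9  41.1   6.1 133.9 -38.1   6.5  19.4]
62 0.175 [  2.8  42.1   9.2 134.1 -55.7   7.5  37.2]
62 0.17 [ 16.6  42.1 -10.9 133.3  55.1   8.9 -74.2]
122 0.19 [  8.   39.6   1.6 133.6  -8.6   6.9  49.8]
122 0.18 [  2.7  41.4   9.4 134.  -51.7   7.9  93.3]
122 0.175 [  2.8  42.1   9.2 134.1 -55.7   7.5  97.2]
122 0.17 [ 16.6  42.1 -10.9 133.3  55.1   8.9 -14.2]
32 0.19 [  1.1  40.5  11.7 134.  -51.3   9.7   3. ]
32 0.18 [  2.6  41.5   9.5 134.  -52.3   8.    3.8]
32 0.175 [  3.4  42.    8.4 134.1 -52.8   7.1   4.2]
32 0.17 [  4.1  42.5   7.3 134.1 -53.5   6.2   4.9]
152 0.19 [  9.8  39.5  -1.1 133.5   5.7   7.1  65.4]
152 0.18 [ 16.6  40.9 -10.8 133.2  47.9   9.6  22.9]
152 0.175 [ 16.6  41.5 -10.9 133.2  51.3   9.2  19.4]
152 0.17 [ 16.6  42.1 -10.9 133.3  55.1   8.9  15.8]
0 0.19 [  2.6  40.2   9.6 133.9 -44.7   8.8 -35.7]
0 0.18 [  2.7  41.4   9.4 134.  -51.7   7.9 -28.7]
0 0.175 [  2.8  42.1   9.2 134.1 -55.7   7.5 -24.8]
0 0.17 [  16.6   42.1  -10.9  133.3   55.1    8.9 -136.2]
180 0.19 [ 11.8  39.5  -3.9 133.3  19.    7.6  79.9]
180 0.18 [ 11.4  40.7  -3.3 133.5  20.2   6.2  78.7]
180 0.175 [ 16.6  41.5 -10.9 133.2  51.3   9.2  47.4]
180 0.17 [ 16.6  42.1 -10.9 133.3  55.1   8.9  43.8]
```

```bash
python3 - <<'E'
from h import *
b=np.array([.4507,-.1295])
move_linear([*b,.25],speed=.12)
goto([*b,.25],down(-87.7)); q=np.array(state()["joint_pos"]); print(np.round(q,1))
if q[4]>40:
    q[6]-=180; move_j(q); move_linear([*b,.20],speed=.1); print(np.round(state()["joint_pos"],1))
    hit=move_linear([*b,.171],speed=.025,threshold=4); z=state()["position"][2]; print(hit,z)
    if hit:
        move_linear([*b,z+.004],speed=.03)
        gripper_to(.03,40); s=state(); print(s["finger_gap"],s["grasp_force"],s["position"],s["ft_force"])
        move_linear([*b,.26],speed=.12); s=state(); print(s["finger_gap"],s["grasp_force"],s["ft_force"],s["clock"])
        w=camera("wrist"); save(w,"g1.png"); cv2.imwrite("pics/g1c.png",w["pixels"][230:480,120:520,::-1])
print(state()["clock"],np.round(state()["joint_pos"],1))
E
```

```text
[ 33.9  36.2 -35.6 130.5  48.6  27.2 140.9]
[ 27.8  40.4 -27.1 132.1  58.7  20.2 -48.3]
True 0.17266409522734086
0.040756216544582564 39.05884802341461 [ 0.45062934 -0.12946694  0.1770147 ] [-1.17819204  1.05752904 10.12427149]
0.04110164525243041 40.47300159931183 [-0.75733853  0.25479314  0.43365167] 19.2417
19.2917 [ 34.9  35.4 -36.9 130.1  46.7  28.5 -37.3]
```

View pics/g1c.png

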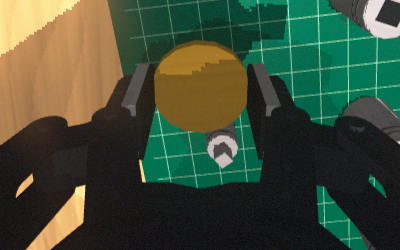

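The blank is held between the pads, spanning full-picture px (273–368, 270–362). I'll fit its silhouette to check offset and tilt.

```bash
cat > fit.py <<'E'
from h import *
from scipy.optimize import least_squares
def fitblank(w,P):
    hsv=cv2.cvtColor(np.ascontiguousarray(w["pixels"]),cv2.COLOR_RGB2HSV)
    m=((hsv[...,0]>15)&(hsv[...,0]<35)&(hsv[...,1]>150)).astype(np.uint8); m[:262]=0;m[370:]=0;m[:,:268]=0;m[:,375:]=0
    n,l,st,ce=cv2.connectedComponentsWithStats(m); i=1+np.argmax(st[1:,4]); m=(l==i).astype(np.uint8); print(st[i],ce[i])
    cnt=cv2.convexHull(max(cv2.findContours(m,0,1)[0],key=cv2.contourArea))
    phi=np.linspace(0,2*np.pi,90)
    ci=np.array(ce[i]); 
    def prof(pts): # radial support
        pts=pts.reshape(-1,2)-ci; A=np.linspace(0,2*np.pi,60)
        return (pts@np.array([np.cos(A),np.sin(A)])).max(0)
    tgt=prof(cnt.astype(float))
    def sil(p):
        n=np.array([p[3],p[4],1]);n/=np.linalg.norm(n); u=np.cross([0,1,0],n);u/=np.linalg.norm(u);v=np.cross(n,u)
        c0=np.array([P[0]+p[0],P[1]+p[1],P[2]+p[2]])
        return np.array([proj(w,c0+.022*(np.cos(a)*u+np.sin(a)*v)+h*n) for a in phi for h in(0,.006)])
    r=least_squares(lambda p:np.r_[prof(sil(p))-tgt-.3, p[2]/.002,p[3]/.1,p[4]/.1],np.zeros(5))
    print("offset mm",np.round(r.x[:3]*1e3,2),"tilt",np.round(r.x[3:],3),"rms",np.sqrt(np.mean(r.fun**2)))
    return r.x
E
python3 - <<'E'
from fit import *
w=camera("wrist"); s=state(); P=np.array(s["position"]); fitblank(w,[P[0],P[1],P[2]-.174])
E
```

```text
[ 274  270   94   92 6909] [320.31104357 316.03690838]
offset mm [ 0.01 -2.98 -3.44] tilt [-0.036  0.011] rms 0.5628787986475441
```

```bash
python3 - <<'E'
from fit import *
b=np.array(state()["position"])[:2]
move_linear([*b,.186],speed=.12)
hit=move_linear([*b,.172],speed=.02,threshold=4); z=state()["position"][2]; print(hit,z)
if hit and z<.1788:
    gripper_to(.054,40); move_linear([*b,.1805],speed=.05); gripper_to(.03,40); s=state(); print("regrip",s["finger_gap"],s["grasp_force"],s["position"],s["ft_force"]); 
move_linear([*b,.26],speed=.15); s=state(); print(s["finger_gap"],s["grasp_force"],s["ft_force"],s["clock"])
w=camera("wrist"); P=np.array(s["position"]); fitblank(w,[P[0],P[1],P[2]-.1775]); save(w,"g2.png")
E
```

```text
True 0.1770303160894237
regrip 0.03051620568844776 13.786787119461223 [ 0.45069448 -0.12917251  0.18188595] [-2.51004839 -0.4391363  27.87145523]
0.02988300132469355 0.0 [-0.04767009  0.10070085 -0.86701373] 22.1917
[ 289  262   64   28 1351] [321.02072539 273.12287195]
offset mm [  0.33  -3.64 -65.5 ] tilt [ 0.029 -1.248] rms 5.441726481289422
```

```bash
python3 - <<'E'
from fit import *
b=np.array(state()["position"])[:2]
gripper_to(.056,40); w=camera("wrist"); save(w,"g3.png")
hsv=cv2.cvtColor(np.ascontiguousarray(w["pixels"]),cv2.COLOR_RGB2HSV)
m=((hsv[...,0]>15)&(hsv[...,0]<35)&(hsv[...,1]>150)).astype(np.uint8); n,l,st,ce=cv2.connectedComponentsWithStats(m)
for i in range(1,n):
    if st[i,4]>800: print(st[i],ce[i],at(w,ce[i],.009),b)
cv2.imwrite("pics/g3c.png",w["pixels"][180:480,120:520,::-1])
E
```

```text
[ 289  228   65   62 3141] [320.86278255 258.65425024] [ 0.45083614 -0.12979328  0.009     ] [ 0.45035489 -0.12954012]
```

View pics/g3c.png

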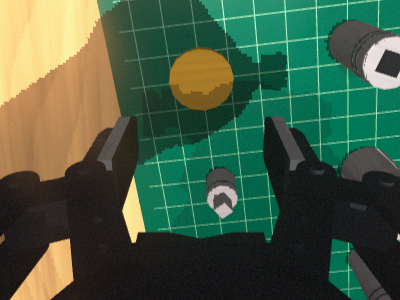

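The blank lies flat at crop (201,79), in the same place: the second closing had slid over its top. Regrip at the height that held, carry and place.

```bash
python3 - <<'E'
from fit import *
b=np.array([.4507,-.1298])
move_linear([*b,.19],speed=.15); move_linear([*b,.1770],speed=.05)
gripper_to(.03,40); s=state(); print("grip",s["finger_gap"],s["grasp_force"],s["position"],s["ft_force"])
move_linear([*b,.26],speed=.15); s=state(); print(s["finger_gap"],s["grasp_force"])
if s["grasp_force"]>10 and s["finger_gap"]>.038:
    C=np.array([.4802,.2676])
    goto([*C,.26],down(92.3)); move_linear([*C,.225],speed=.1)
    w=camera("wrist"); save(w,"p1.png"); print(np.round(state()["joint_pos"],1))
    hit=move_linear([*C,.205],speed=.02,threshold=5); s=state(); print(hit,s["position"],s["ft_force"],s["wrist_torque"],s["finger_gap"],s["clock"])
E
```

```text
grip 0.04110079069714845 38.982038497924805 [ 0.45065445 -0.1298311   0.17790225] [-1.14902737  0.49802526 11.06580653]
0.0410383999375031 40.45581042766571
[-12.6  41.5 -33.3 120.9  45.4  30.7 -77.6]
True [0.48017748 0.26762671 0.2120067 ] [-0.0909472  -1.09923371  6.62232001] [-0.09380792  0.11244312 -0.06375901] 0.04075410169953207 27.3833
```

The blank is ~2.7 mm inside the cavity, with the fingertips on the die's top. Release and look.

```bash
python3 - <<'E'
from fit import *
C=np.array([.4802,.2676])
gripper_to(.056); move_linear([*C,.26],speed=.15); w=camera("wrist"); save(w,"p2.png")
cv2.imwrite("pics/p2c.png",cv2.resize(w["pixels"][180:400,200:440,::-1],(480,440),interpolation=cv2.INTER_CUBIC))
hsv=cv2.cvtColor(np.ascontiguousarray(w["pixels"]),cv2.COLOR_RGB2HSV)
m=((hsv[...,0]>15)&(hsv[...,0]<35)&(hsv[...,1]>150)).astype(np.uint8);m[:,:250]=0;m[:,390:]=0; n,l,st,ce=cv2.connectedComponentsWithStats(m)
for i in range(1,n):
    if st[i,4]>800: print(st[i],ce[i],at(w,ce[i],.041))
# socket view on the way: nothing
print(state()["clock"])
E
```

```text
[ 284  239   74   71 4089] [320.02470042 274.17094644] [0.48052767 0.26777827 0.041     ]
28.2083
```

View pics/p2c.png

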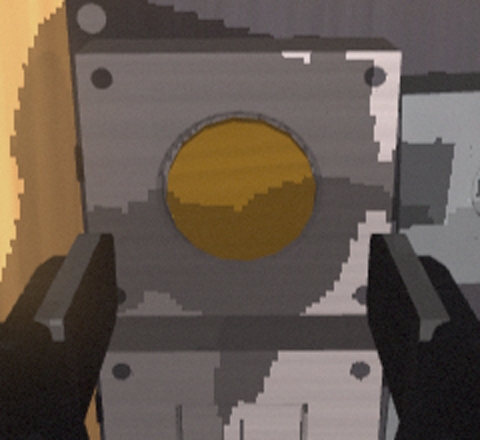

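```bash
python3 - <<'E'
from h import *
import pickle
T=pickle.load(open("T.pkl","rb")); w=T["sock"]
c=[at(w,(302+(x-400)/390*49-.5,296+y/390*49-.5),.053)[:2]*1e3 for x,y in((588,130),(707,210),(622,310),(500,238))]
an=[np.degrees(np.arctan2(*(c[(i+1)%4]-c[i])[::-1]))%90 for i in range(4)]
print("square",np.round(an,1),np.round([np.linalg.norm(c[(i+1)%4]-c[i]) for i in range(4)],1)); a=np.mean(an); print(a,np.mean(c,0))
C=np.array([.4802,.2676])
gripper_to(.0,40); move_linear([*C,.222],speed=.12); hit=move_linear([*C,.2115],speed=.02,threshold=6); print("press",hit,state()["position"][2],state()["ft_force"])
move_linear([*C,.27],speed=.2)
S=np.array([.5892,-.2802]); gy=84
goto([*S,.29],down(gy)); gripper_to(.045,60); q=state()["joint_pos"]; print(np.round(q,1))
w=camera("wrist"); save(w,"s1.png"); r=regions_of("wrist","socket17")
print([(x["confidence"],np.round(x["position"],1),x["pixels"].sum(),at(w,x["position"],.053)) for x in r[:3]],proj(w,[*S,.053]))
cv2.imwrite("pics/s1c.png",cv2.resize(w["pixels"][200:440,200:440,::-1],(480,480),interpolation=cv2.INTER_CUBIC))
print(state()["clock"])
E
```

```text
square [53.5 53.4 56.5 53.8] [12.4 11.8 12.3 12.4]
54.281038371128176 [ 589.01411901 -280.50219891]
press True 0.21451710432774035 [-2.27252014 -0.76473799  9.88806753]
[ 45.9  42.6 -40.6 105.1  37.5  46.5 -20.2]
[(0.95, array([321.6, 252.1]), np.int64(1522), array([ 0.59117148, -0.27198433,  0.053     ])), (0.88, array([282. , 133.9]), np.int64(3470), array([ 0.5760915 , -0.19967973,  0.053     ]))] [319.83634086 264.71349521]
32.7333
```

View pics/s1c.png

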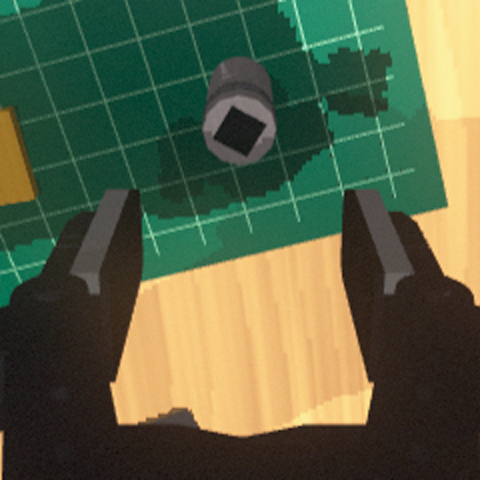

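Socket17's top is at (320,264), matching the prediction, and the press at z 0.2145 confirms the blank is home. Now grip the socket and try it on the nut, option A.

```bash
python3 - <<'E'
from h import *
S=np.array([.5891,-.2803]); gy=84
move_linear([*S,.215],speed=.2); move_linear([*S,.193],speed=.08)
gripper_to(.015,60); s=state(); print(s["finger_gap"],s["grasp_force"],s["ft_force"],s["position"])
move_linear([*S,.30],speed=.2); s=state(); print(s["finger_gap"],s["grasp_force"])
if s["grasp_force"]>20:
    N=np.array([.5622,.2709])
    goto([*N,.27],down(gy+8)); move_linear([*N,.245],speed=.1)
    hit=move_linear([*N,.219],speed=.025,threshold=8); s=state(); print(hit,s["position"],s["ft_force"],s["wrist_torque"],s["finger_gap"],s["clock"],np.round(s["joint_pos"],1))
    save(camera("scene"),"n1.png"); w=camera("wrist"); save(w,"n1w.png")
E
```

```text
0.022708906712066882 58.67094559944235 [-0.68699123  0.17784863  2.17164732] [ 0.58927524 -0.28025339  0.19347528]
0.022240556023962132 58.711980853113346
True [0.56197097 0.27085192 0.23032878] [ 2.29441832  1.80142105 -7.97684612] [ 0.49165288 -0.53954481  0.00929367] 0.02255784353410763 37.7167 [ -7.3  45.1 -36.9 110.8  42.8  38.7 -69.1]
```

```bash
python3 - <<'E'
from h import *
dwell(.2); s=state(); print(s["position"],s["ft_force"],s["wrist_torque"])
N=s["position"][:2]
hit=move_linear([*N,.218],speed=.02,threshold=20); s=state(); print(hit,s["position"],s["ft_force"],s["wrist_torque"],s["finger_gap"],s["grasp_force"],s["clock"])
E
```

```text
[0.56195804 0.27079471 0.23058122] [  2.85351985   2.96264508 -11.14414945] [ 0.74398518 -0.66901813 -0.01904342]
True [0.56187381 0.27106185 0.22992644] [-0.3708836  -0.1911451   3.51829528] [-0.07199272 -0.01460967  0.01646797] 0.022777905789394443 60.98721360991476 38.3
```

```bash
python3 - <<'E'
from h import *
for k in range(3):
    N=[.5621,.2709]
    hit=move_linear([*N,.2195],speed=.02,threshold=35); s=state(); print(hit,np.round(s["position"],4),np.round(s["ft_force"],1),np.round(s["wrist_torque"],2),round(s["finger_gap"],4),s["clock"])
    if s["position"][2]<.2235: break
w=camera("wrist"); save(w,"n2.png"); c=camera("scene"); save(c,"n2s.png")
p=proj(c,[.562,.271,.05]); x,y=int(p[0]),int(p[1]); 
cv2.imwrite("pics/n2c.png",np.hstack([cv2.resize(w["pixels"][200:440,200:440,::-1],(400,400)),cv2.resize(c["pixels"][y-40:y+40,x-40:x+40,::-1],(400,400),interpolation=cv2.INTER_CUBIC)]))
E
```

```text
True [0.5617 0.2713 0.2242] [-0.3 -0.7  4.1] [-0.13  0.02 -0.06] 0.0225 38.7167
True [0.5616 0.2714 0.2236] [-0.9  0.1  4.5] [-0.22  0.13 -0.02] 0.0226 38.925
True [0.5615 0.2715 0.2231] [-1.  -0.8  6.1] [-0.28  0.23 -0.06] 0.0222 39.1333
```

View pics/n2c.png

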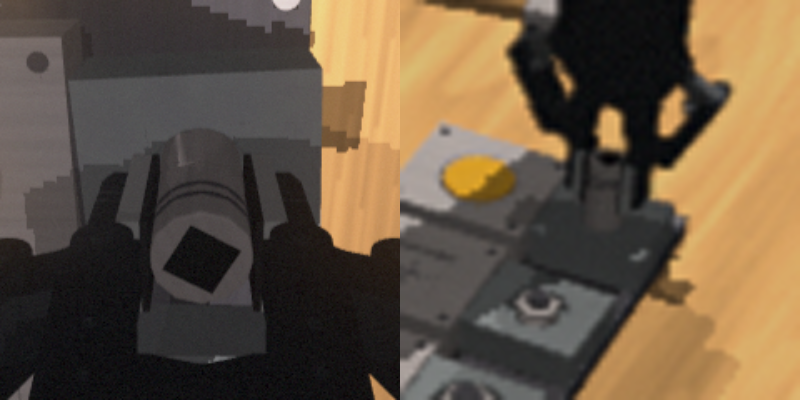

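The socket is down in the counterbore, upright between the pads, and the blank is flat. One more press to confirm it has bottomed.

```bash
python3 - <<'E'
from h import *
for k in range(2):
    hit=move_linear([.5615,.2715,.2195],speed=.015,threshold=40); s=state(); print(hit,np.round(s["position"],4),np.round(s["ft_force"],1))
dwell(.4); s=state(); print(np.round(s["position"],4),np.round(s["ft_force"],1),s["finger_gap"],s["grasp_force"],s["clock"])
w=camera("wrist"); save(w,"n3.png")
# top-face centre height check: width of socket
c=camera("top")
for q in ("socket17","blank_round"):
    print(q,[(round(x["confidence"],2),np.round(at(c,x["position"],.05)[:2],3).tolist()) for x in regions_of("top",q)[:4]])
E
```

```text
True [0.5612 0.2717 0.223 ] [-1.5 -1.8  8.8]
False [0.561  0.2718 0.2227] [-6.5 -4.7 29.3]
[0.561  0.2718 0.2228] [-6.6 -4.6 29.5] 0.02225949210187953 64.08098901170888 40.1667
socket17 [(0.54, [0.553, -0.11]), (0.46, [0.566, -0.198])]
blank_round [(0.68, [0.475, 0.26])]
```

```bash
python3 - <<'E'
import cv2
a,b=[cv2.imread(f"pics/{n}.png",0) for n in("n1w","n3")]
t=a[325:385,290:350]; r=cv2.matchTemplate(b,t,cv2.TM_CCOEFF_NORMED); print(cv2.minMaxLoc(r)[1::2],(290,325))
E
python3 - <<'E'
from h import *
# expected pixel of socket top if mouth is .1905 below TCP, vs 3 mm slip
w=camera("wrist"); P=np.array(state()["position"]); 
for d in (.1405,.1375): print(proj(w,P-[0,0,d]))
E
```

```text
(0.9640212655067444, (290, 325)) (290, 325)
[317.66644379 353.0370042 ]
[317.64829568 357.97317813]
```

```bash
python3 -c "
from bench import *
print(hand_in())"
```

```text
the job is handed in; nothing more can be done
None
```

I handed the job in at about 40 s of the 72 s allowed; `hand_in()` gave no verdict. By my measurements the round blank lies home in the round die, socket17 is fully down on that die's nut and still gripped at about 64 N, and the other two sockets were left untouched on the mat.

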